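Refit the sprung roller in the bench roller rest

ROBOT

A 7-joint arm with a two-finger parallel gripper is mounted at the origin on the work surface. World frame = base frame: x ahead of the robot, y to its left, z up, the work surface at z = 0. Lengths are in mm, angles in degrees, forces in N, time in s.
With the tool pointing down it reaches from about 400 to 850 mm from the base axis. Payload 10.4 kg.
Tool frame: the origin (TCP) lies midway between the tips of the shut fingers; the grasp point (between the pads) lies 19 mm behind it; z points along the fingers, x is the direction in which the jaws open and shut, and the axes are right-handed (so a half turn about z gives the same grasp; the last joint's range is limited). The gripper opens to 87 mm and grips with 3 to 60 N. Pads are 19 mm wide; open, the fingers measure 117 mm over their backs; the gripper's body (75 mm by 190 mm) begins 51 mm behind the grasp point.
Start: joints at [70.439, 19.034, -3.707, 83.658, 1.238, 77.344, -5.071], TCP at [195.914, -593.523, 222.576] pointing down, gripper open.
Joint ranges: [-148.97, 148.97], [-28.65, 121.19], [-84.17, 76.75], [9.2, 138.47], [-72.65, 252.65], [3.7, 117.97], [-149.18, 149.18]. Speed limits (degrees/s): [127.2, 127.2, 159.86, 159.86, 180, 180, 180].

INTERFACE

Orientations are given as [roll, pitch, yaw] about the fixed x, y, z axes, in that order (R = Rz(yaw) Ry(pitch) Rx(roll)).
In Python, from bench import env gives the robot as it stands.
- The arm moves only by the tool servo_tool, never from a script. Its argument "plan" is a list of rows, each an object of numbers: "dx", "dy", "dz": the shift along the tool's x, y, z in m; "rx", "ry", "rz": the turn, a rotation vector about the tool's x, y, z in rad; "fingers": the opening, from 0 (shut) to 1 (fully open). A call has 1 to 12 rows; each row is the pose to reach, as a shift and turn from the pose commanded when the call began, along the tool's axes at that moment; what a row does not reach only later rows make up. A row lasts 1/10 s, in which the tool goes at most 50 mm and 8.59 degrees, less where a joint would pass 70% of its speed; a pose out of reach is approached as far as the arm can. A call with a gripper value outside its range is refused whole. The fingers move at their own pace and stop on an object; the grip force is fixed at half the most. Time passes only in rows, so rows that repeat a pose let the fingers close. It gives the time, the measured TCP pose, the force and the opening at its end, in the units of the state.
- env.observe(): the state, without advancing time (a new reading comes with each control period).
- env.get_image(name): name is "scene" or "side" or "wrist"; returns a dict with "frame" (400x640x3 uint8, red, green, blue), "range_z" (400x640 float32, mm along the optical axis (not along the pixel's ray), 0 where there is no reading), "vfov" (degrees; the focal length in pixels is half the picture's height over the tangent of half this angle, whatever the lens; pixels are square), "cx", "cy" (the principal point, pixels), "extrinsics" (4x4, takes a point from camera to world coordinates). Camera axes: x right, y down, z forward; pixel columns grow to the right and rows downward; lengths in mm; the calibration is good to about 2 mm. A picture is of the moment at which its call begins.
- env.hand_in(): hands the job in, once; it reports no verdict.
Trained networks look in the newest picture that a camera, given by its name, has taken for a name from the list of things; names that differ only in an ending like _2 or _b are one class to them, and where a whole thing is asked for, a point or a joint stands for the part that bears it (a point fixed in the world has none). Each returns a list of dicts, best first, with "p" (0 to 1); they miss things now and then, are a little off and sometimes report something else, mostly with a low value. They report only what shows in the picture. A call takes as long as a camera call.
- env.silhouettes(camera, thing): "mask" (400x640 bool, what is visible of it) and "rect" ([left, top, width, height] in pixels, round what is visible of it).
The state is a dict: "clock": time; "qpos": joint angles; "dq": joint speeds; "effort": joint torques, N m; "position": TCP position; "ee_rot": TCP orientation; "ft_force": force on the tool from outside, world axes, zero at the start; "torque": the same for the moment, N m; "width": finger opening in mm.
Only numpy, scipy, OpenCV 4.12 (cv2) and the standard library are available. Lean on these libraries where they do the work, as an engineer would, in place of code of your own. Each camera call takes 0.05 s, during which the arm holds its last target. There are 200 camera calls.

TASK

Take the metal roller from its cradle and fit it into the wooden roller rest, either way round: put the tip of its long sprung pin into the pocket of one cheek, push the roller against the spring until the short stub at the other end passes inside the opposite cheek, then let the spring drive the stub into that cheek's pocket. The cheeks are clamped at a height that differs each time, so feel or look for it. Leave the roller level with both ends home in their pockets, let go of it, and leave the mug, the wood off-cut, the screwdriver and the tin where they are.

Things in the scene. Friction and masses are not known exactly. Their poses are not given: they have to be found in the camera images.
- roller_centre (a point): Centre of the roller, on its axis: a plain metal barrel 28 mm in diameter and 130 mm long (ends 65 mm from this point), 0.2 to 0.5 kg, lying level, 43 mm above the bench, in a cradle that leaves the middle 70 mm free for the fingers. The x axis runs along the roller from the stub end to the sprung-pin end.
- stub_tip (a point): Tip of the rigid steel stub at the roller's other end, on its axis, 74.5 mm from the roller's centre. The stub is 9 mm in diameter, round-tipped, and sticks out 9.5 mm; its first 1.5 mm is a black collar 18 mm in diameter, too big for a pocket.
- pin_tip (a point): Tip of the sprung steel pin, on the roller's axis, 97 mm from the roller's centre. The pin is 9 mm in diameter, round-tipped, and sticks out 32 mm; it can be pushed straight into the barrel by up to 18 mm, taking about 3 N to start and 0.5 N more per mm (12 N fully in).
- rest: The roller rest, fixed: plywood base 80 x 240 x 16 mm carrying two wooden cheeks that face each other along its y axis, inner faces 152 mm apart (76 mm either side of the origin, which is the centre of the underside). Each cheek is 60 mm wide (x), 20 mm thick (y) and 60 mm high. Open above and to the x sides. The fitted roller's axis lies along y, midway in x.
- cradle: The cradle the roller lies in, fixed: a slat 70 x 130 x 10 mm with two notched wood blocks across it, 45 mm either side of its centre along its y axis (the roller's direction), each 18 mm thick, 66 mm wide, 34 mm high. Origin at the centre of the underside.
- mug_centre (a point): Bystander: a steel mug, 72 mm across and 80 mm high, handle at one side; point at its centre.
- offcut_centre (a point): Bystander: a small wood off-cut, 60 x 45 x 30 mm; point at its centre.
- screwdriver_grip (a point): Bystander: a screwdriver 200 mm long with a wooden handle, lying down; point on its handle.
- tin_centre (a point): Bystander: a closed grey tin, 80 mm across and 100 mm high; point at its centre.
- foot_a (a point): Point on the base's top, 16 mm above the bench, straight under the middle of the +y cheek's inner face. The cheeks slide on posts and are clamped firm, both at the same height, 0 to 30 mm above the base; no reading gives this height, so their tops are 76 to 106 mm above the bench: feel or look for it.
- foot_b (a point): The same for the -y cheek. In the middle of each cheek's inner face is a blind pocket, 12 mm wide (along the rest's x), 12 mm high and 9 mm deep; its centre lies 13 mm below the cheek's top. 7 mm of wood closes it above, so an end enters only from between the cheeks. Both pockets are alike.

How it is judged (in metres and radians):
At the end, for the whole second after the job is handed in: Stub tip and pin tip at least 4 mm deep in the pockets of opposite cheeks (within 8 mm of the rest's middle line, 54 to 96 mm above the bench), pin still pressed in at least 1 mm (under 170.5 mm tip to tip), roller within 0.06 rad of the rest's y axis and at rest (((y of stub_tip in the frame of rest above 0.08 m and y of pin_tip in the frame of rest below -0.08 m) or (y of pin_tip in the frame of rest above 0.08 m and y of stub_tip in the frame of rest below -0.08 m)) and x of stub_tip in the frame of rest between -0.008 and 0.008 m and height (world z) of stub_tip between 0.054 and 0.096 m and x of pin_tip in the frame of rest between -0.008 and 0.008 m and height (world z) of pin_tip between 0.054 and 0.096 m and angle between the x axis of roller_centre and the y axis of rest, either way round below 0.06 rad and distance between stub_tip and pin_tip below 0.1705 m and linear speed of roller below 0.02 m/s); the robot touches nothing.
It fails at once if the mug, off-cut, screwdriver or tin was pushed more than 25 mm (distance of any of mug_centre, offcut_centre, screwdriver_grip, tin_centre from where it was at the start of the episode above 0.025 m).
It also fails if it takes over 54 s, if anything falls off the work surface, if the arm or the gripper's body presses on something with over 40 N, if the wrist force passes 120 N, or if a joint passes its speed limit or range.

## Working session

There is one attempt and no reset: what is moved stays moved. The work goes in short steps, Python scripts to look and compute and a tool call to move; the robot and the scene stay as the last step left them, time stands still between calls to the robot, and variables do not carry over. Pictures are saved under pics/ and viewed, about 8 in all and at most 12, crops included, and the job is handed in when it is done.

Besides the shell and the picture viewer there is one more tool, called after ">>>" as name(argument=value, ...), one argument or row to a line, values as JSON. servo_tool: Moves the arm, as the interface text tells. Its arguments: {"type":"object","properties":{"plan":{"type":"array"}},"required":["plan"]}

```bash
ls; mkdir -p pics; cat > h.py <<'E'
import numpy as np, cv2
from bench import env
def cam(n):
    im=env.get_image(n); im['f']=200/np.tan(np.radians(im['vfov'])/2); return im
def cloud(im):
    v,u=np.mgrid[:400,:640]; z=im['range_z']
    P=np.stack([(u-im['cx'])/im['f']*z,(v-im['cy'])/im['f']*z,z,np.ones_like(z)],-1)
    W=(P@np.array(im['extrinsics']).T)[...,:3]; W[z<=0]=np.nan; return W
def save(im,n): cv2.imwrite('pics/'+n+'.png',np.ascontiguousarray(im['frame'][...,::-1]))
E
python3 - <<'E'
from h import *
s=env.observe(); print({k:np.round(v,2) for k,v in s.items()})
ims=[]
for c in ['scene','side']:
    im=cam(c); W=cloud(im); ims.append(im['frame'])
    print(c,np.round(np.array(im['extrinsics'])[:3],2).tolist(),im['f'])
    for t in ['roller_centre','rest','cradle','mug_centre','offcut_centre','screwdriver_grip','tin_centre']:
        for r in env.silhouettes(c,t)[:2]:
            m=r['mask']; p=W[m]; p=p[~np.isnan(p[:,0])]
            if len(p): print(t,round(r['p'],2),r['rect'],len(p),'med',np.median(p,0).round(),'lo',np.percentile(p,2,0).round(),'hi',np.percentile(p,98,0).round())
for i,n in enumerate(['scene','side']): cv2.imwrite(f'pics/{n}0.png',np.ascontiguousarray(ims[i][...,::-1]))
E
```

```text
pics
{'clock': np.float64(0.0), 'qpos': array([70.44, 19.07, -3.71, 83.71,  1.24, 77.34, -5.07]), 'dq': array([-0.05,  0.05,  0.02,  0.04, -0.08,  0.05, -0.09]), 'effort': array([ 0.000e+00, -6.233e+01,  2.000e-02, -3.899e+01, -6.000e-02,
        4.000e-02,  0.000e+00]), 'position': array([ 195.77, -593.14,  221.74]), 'ee_rot': array([ 1.800e+02,  8.000e-02, -7.173e+01]), 'ft_force': array([ 0.1 ,  1.15, -0.28]), 'torque': array([-0.07, -0.01, -0.05]), 'width': np.float64(87.35)}
scene [[0.64, 0.49, -0.59, 1135.95], [0.77, -0.41, 0.49, -440.45], [0.0, -0.77, -0.64, 633.87]] 418.51685748999313
roller_centre 0.67 [186.6, 210.3, 57.0, 60.8] 905 med [ 549. -223.   51.] lo [ 511. -292.   34.] hi [ 578. -153.   56.]
rest 0.94 [334.4, 128.2, 73.1, 82.9] 3088 med [577. 187.  17.] lo [513.  85.   1.] hi [627. 312. 101.]
rest 0.71 [424.5, 192.3, 46.1, 44.8] 488 med [783. 197.  21.] lo [764. 149.   6.] hi [796. 324.  26.]
cradle 0.62 [189.3, 221.7, 64.5, 57.1] 1236 med [ 555. -206.   10.] lo [ 518. -267.   -0.] hi [ 589. -142.   36.]
cradle 0.36 [187.8, 210.8, 53.1, 62.2] 860 med [ 549. -223.  
[... 938 characters left out ...]
4. -139.   35.]
mug_centre 0.77 [250.3, 180.1, 28.9, 38.6] 1070 med [745. -31.  53.] lo [ 714. -194.   -0.] hi [784.   6.  80.]
offcut_centre 0.85 [391.2, 227.6, 28.4, 26.7] 570 med [378.   5.  28.] lo [347. -30.   4.] hi [411.  27.  31.]
screwdriver_grip 0.72 [166.4, 240.8, 50.7, 64.8] 610 med [771. 223.  18.] lo [761. 153.  -1.] hi [788. 340.  26.]
screwdriver_grip 0.69 [279.5, 143.6, 24.3, 42.0] 992 med [ 749. -214.   65.] lo [ 721. -266.    6.] hi [ 793. -203.  101.]
tin_centre 0.59 [278.2, 145.6, 25.4, 41.9] 984 med [ 749. -214.   65.] lo [ 721. -264.    7.] hi [ 791. -203.  101.]
tin_centre 0.55 [169.3, 242.6, 50.2, 61.8] 546 med [771. 227.  18.] lo [761. 155.  -0.] hi [787. 340.  26.]
```

```bash
python3 - <<'E'
import cv2,numpy as np
a=cv2.imread('pics/scene0.png')[90:380,150:500];b=cv2.imread('pics/side0.png')[110:360,140:460]
cv2.imwrite('pics/both.png',np.vstack([cv2.resize(a,(400,300),interpolation=3)*1, cv2.resize(b,(400,300),interpolation=3)]))
E
python3 - <<'E'
import cv2,numpy as np
a=cv2.imread('pics/scene0.png')[90:380,150:500];b=cv2.imread('pics/side0.png')[110:360,140:460]
cv2.imwrite('pics/both.png',np.hstack([cv2.resize(a,(400,331),interpolation=3), cv2.resize(b,(400,331),interpolation=3)]))
E
```

```text
(no output)
```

View pics/both.png

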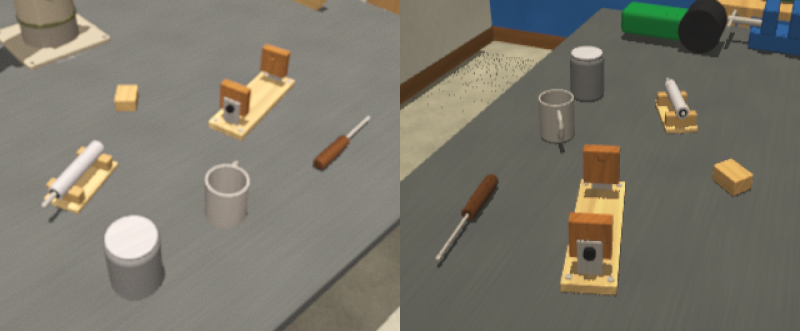

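The views show the roller with its thin pin toward −y and its black-collared stub toward +y. The rest is beyond it with raised cheeks, and nothing else is in the way. Next I'll fit the geometry.

```bash
python3 - <<'E'
from h import *
for c in ['scene','side']:
    im=cam(c);W=cloud(im);P=W.reshape(-1,3);P=P[~np.isnan(P[:,0])]
    def box(x0,x1,y0,y1,z0,z1):
        return P[(P[:,0]>x0)&(P[:,0]<x1)&(P[:,1]>y0)&(P[:,1]<y1)&(P[:,2]>z0)&(P[:,2]<z1)]
    base=box(490,640,60,340,12,20)
    r=cv2.minAreaRect(base[:,:2].astype(np.float32)); print(c,'base',len(base),r, np.median(base[:,2]))
    ch=box(490,640,60,340,65,120)
    mid=200
    for q,n in((ch[ch[:,1]<mid],'-y'),(ch[ch[:,1]>mid],'+y')):
        if len(q)<20: continue
        top=q[q[:,2]>np.percentile(q[:,2],99)-3]
        print(n,len(q),'ztop',np.percentile(q[:,2],[90,97,99.5]).round(1),'top',len(top),cv2.minAreaRect(top[:,:2].astype(np.float32)))
    b=box(480,620,-330,-120,40,70)
    m=b.mean(0);u,s,vt=np.linalg.svd(b-m,full_matrices=False);t=(b-m)@vt[0]
    print('roller',len(b),m.round(1),vt[0].round(4),t.min().round(1),t.max().round(1),'z99',np.percentile(b[:,2],[95,99]))
    f=box(480,620,-330,-120,3,70)
    sl=box(470,630,-330,-100,7,13); print('slat',len(sl),cv2.minAreaRect(sl[:,:2].astype(np.float32)))
    bl=box(470,630,-330,-100,31,36); print('blk',len(bl),cv2.minAreaRect(bl[:,:2].astype(np.float32)))
E
```

```text
scene base 1330 ((566.1150512695312, 201.42323303222656), (82.10780334472656, 243.1685333251953), 15.49772834777832) 15.498403042886082
-y 498 ztop [100.4 101.2 102. ] top 140 ((588.3597412109375, 120.00408935546875), (61.056148529052734, 22.273771286010742), 13.518118858337402)
+y 399 ztop [100.3 101.1 102.2] top 106 ((542.0848999023438, 285.2207946777344), (61.36962127685547, 24.760677337646484), 14.319631576538086)
roller 832 [ 546.6 -220.8   50.2] [ 0.4171 -0.9085 -0.0267] -85.6 83.5 z99 [55.84515785 56.62206669]
slat 614 ((535.0037231445312, -205.97047424316406), (69.9256591796875, 131.01718139648438), 25.64784049987793)
blk 246 ((536.814697265625, -212.45272827148438), (66.92457580566406, 128.5371856689453), 25.814682006835938)
side base 1826 ((564.9320678710938, 202.61700439453125), (80.03369140625, 242.02285766601562), 15.483177185058594) 15.450359710570524
-y 556 ztop [100.5 101.3 101.9] top 158 ((587.9405517578125, 119.72037506103516), (59.12002182006836, 23.693052291870117), 15.494306564331055)
+y 848 ztop [100.4 101.  101.6] top 281 ((541.9633178710938, 285.47021484375), (59.79319381713867, 22.10538673400879), 16.007244110107422)
roller 271 [ 534.2 -199.5   50.9] [-0.4532  0.8912 -0.0189] -104.9 61.9 z99 [56.06486625 56.7752501 ]
slat 209 ((533.5628662109375, -205.05291748046875), (70.01197814941406, 129.28756713867188), 26.599733352661133)
blk 116 ((534.294921875, -208.43638610839844), (66.58765411376953, 125.63473510742188), 25.65856170654297)
```

```bash
cat >> h.py <<'E'
from scipy.spatial.transform import Rotation as R
def go(p,rpy,pc=None,rc=None):
    "tool-frame shift (m) and rotvec (rad) from (commanded or measured) pose to target"
    s=env.observe(); pc=s['position'] if pc is None else pc; rc=s['ee_rot'] if rc is None else rc
    A=R.from_euler('xyz',rc,degrees=True);B=R.from_euler('xyz',rpy,degrees=True)
    print('move',(A.inv().apply(np.array(p)-pc)/1000).round(4),(A.inv()*B).as_rotvec().round(4))
E
python3 -c "
from h import *
go([541,-210,180],[180,0,25.8])"
```

```text
move [-0.2561 -0.4479  0.0426] [ 1.0000e-04 -1.0000e-04 -1.7023e+00]
```

>>> servo_tool(
  plan=[
    {"dx": -0.256,"dy": -0.448,"dz": 0.0426,"rz": -1.702,"fingers": 1},
    {"dx": -0.256,"dy": -0.448,"dz": 0.0426,"rz": -1.702,"fingers": 1},
    {"dx": -0.256,"dy": -0.448,"dz": 0.0426,"rz": -1.702,"fingers": 1},
    {"dx": -0.256,"dy": -0.448,"dz": 0.0426,"rz": -1.702,"fingers": 1},
    {"dx": -0.256,"dy": -0.448,"dz": 0.0426,"rz": -1.702,"fingers": 1},
    {"dx": -0.256,"dy": -0.448,"dz": 0.0426,"rz": -1.702,"fingers": 1},
    {"dx": -0.256,"dy": -0.448,"dz": 0.0426,"rz": -1.702,"fingers": 1},
    {"dx": -0.256,"dy": -0.448,"dz": 0.0426,"rz": -1.702,"fingers": 1},
    {"dx": -0.256,"dy": -0.448,"dz": 0.0426,"rz": -1.702,"fingers": 1},
    {"dx": -0.256,"dy": -0.448,"dz": 0.0426,"rz": -1.702,"fingers": 1},
    {"dx": -0.256,"dy": -0.448,"dz": 0.0426,"rz": -1.702,"fingers": 1},
    {"dx": -0.256,"dy": -0.448,"dz": 0.0426,"rz": -1.702,"fingers": 1},
  ],
)

```text
invalid input
```

>>> servo_tool(
  plan=[
    {"dx": -0.1,"dy": -0.2,"dz": 0.02,"rx": 0.0,"ry": 0.0,"rz": -0.8,"fingers": 1.0},
    {"dx": -0.1,"dy": -0.2,"dz": 0.02,"rx": 0.0,"ry": 0.0,"rz": -0.8,"fingers": 1.0},
    {"dx": -0.1,"dy": -0.2,"dz": 0.02,"rx": 0.0,"ry": 0.0,"rz": -0.8,"fingers": 1.0},
    {"dx": -0.1,"dy": -0.2,"dz": 0.02,"rx": 0.0,"ry": 0.0,"rz": -0.8,"fingers": 1.0},
    {"dx": -0.1,"dy": -0.2,"dz": 0.02,"rx": 0.0,"ry": 0.0,"rz": -0.8,"fingers": 1.0},
    {"dx": -0.1,"dy": -0.2,"dz": 0.02,"rx": 0.0,"ry": 0.0,"rz": -0.8,"fingers": 1.0},
  ],
)

```text
clock: 1.5
position: [358.2, -432.0, 202.5]
ee_rot: [-179.9, -0.0, -25.2]
ft_force: [0.1, -0.3, 0.6]
width: 87.1
```

```bash
python3 -c "
from h import *
s=env.observe();print(s['clock'],s['position'],s['ee_rot'])
go([541,-210,180],[180,0,25.8])"
```

```text
1.5 [ 358.22829629 -431.99771624  202.54727849] [-1.79915944e+02 -3.63135334e-02 -2.51692588e+01]
move [ 0.071  -0.2786  0.023 ] [-0.0011 -0.0012 -0.8896]
```

>>> servo_tool(
  plan=[
    {"dx": 0.071,"dy": -0.279,"dz": 0.023,"rx": 0.0,"ry": 0.0,"rz": -0.89,"fingers": 1.0},
    {"dx": 0.071,"dy": -0.279,"dz": 0.023,"rx": 0.0,"ry": 0.0,"rz": -0.89,"fingers": 1.0},
    {"dx": 0.071,"dy": -0.279,"dz": 0.023,"rx": 0.0,"ry": 0.0,"rz": -0.89,"fingers": 1.0},
    {"dx": 0.071,"dy": -0.279,"dz": 0.023,"rx": 0.0,"ry": 0.0,"rz": -0.89,"fingers": 1.0},
    {"dx": 0.071,"dy": -0.279,"dz": 0.023,"rx": 0.0,"ry": 0.0,"rz": -0.89,"fingers": 1.0},
    {"dx": 0.071,"dy": -0.279,"dz": 0.023,"rx": 0.0,"ry": 0.0,"rz": -0.89,"fingers": 1.0},
    {"dx": 0.071,"dy": -0.279,"dz": 0.023,"rx": 0.0,"ry": 0.0,"rz": -0.89,"fingers": 1.0},
    {"dx": 0.071,"dy": -0.279,"dz": 0.023,"rx": 0.0,"ry": 0.0,"rz": -0.89,"fingers": 1.0},
    {"dx": 0.071,"dy": -0.279,"dz": 0.023,"rx": 0.0,"ry": 0.0,"rz": -0.89,"fingers": 1.0},
  ],
)

```text
clock: 2.4
position: [539.6, -217.3, 179.5]
ee_rot: [180.0, 0.0, 24.9]
ft_force: [0.0, 0.3, 0.2]
width: 87.8
```

```bash
python3 - <<'E'
from h import *
s=env.observe();print(s['clock'],s['position'],s['ee_rot'],s['qpos'])
im=cam('wrist');save(im,'wrist1');W=cloud(im)
print(np.array(im['extrinsics']).round(2).tolist(),im['f'])
for r in env.silhouettes('wrist','roller_centre')[:2]:
    p=W[r['mask']];p=p[~np.isnan(p[:,0])];print(r['p'],r['rect'],len(p))
P=W.reshape(-1,3)
# barrel: top strip
q=P[(P[:,2]>50)&(P[:,2]<62)&(abs(P[:,0]-541)<70)&(abs(P[:,1]+210)<100)]
print(len(q),cv2.minAreaRect(q[:,:2].astype(np.float32)),np.percentile(q[:,2],[50,90,99]))
q=P[(P[:,2]>38)&(P[:,2]<62)&(abs(P[:,0]-541)<90)&(abs(P[:,1]+210)<110)]
print(len(q),cv2.minAreaRect(q[:,:2].astype(np.float32)))
E
```

```text
2.4 [ 539.57533101 -217.3213384   179.50920414] [1.79970569e+02 3.89044068e-02 2.49387555e+01] [ 43.7229185   18.09804337 -31.83470913  92.48132264   9.95538413
  72.26765247  35.05259025]
[[0.91, 0.4, 0.12, 505.09], [0.42, -0.87, -0.26, -144.37], [-0.0, 0.29, -0.96, 342.18], [0.0, 0.0, 0.0, 1.0]] 343.9365665093965
0.81 [303.1, 93.4, 36.1, 182.9] 4841
3846 ((534.885009765625, -211.1812744140625), (24.862401962280273, 131.0381317138672), 26.018848419189453) [54.96801312 56.60469073 57.39569946]
4846 ((540.012451171875, -221.64059448242188), (27.802783966064453, 169.87002563476562), 25.96023178100586)
```

View pics/wrist1.png

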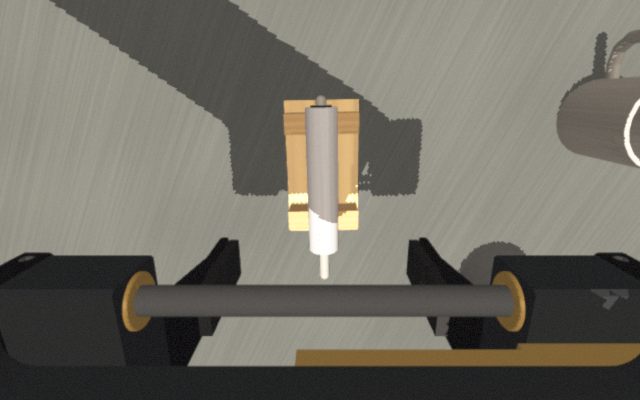

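The wrist view shows the roller at columns 305–338. The stub is at the top (row 97) and the pin at the bottom (row 277). The barrel measures 131 mm long, as it should.

```bash
python3 -c "
from h import *
s=env.observe();print(s['clock'],s['position'],s['ee_rot'])
go([535,-211,24],[180,0,26])"
```

```text
2.5 [ 539.53846894 -217.5313453   179.69334727] [1.79957685e+02 2.23632359e-02 2.49169090e+01]
move [-0.0013 -0.008   0.1557] [ 0.0007  0.0004 -0.0189]
```

>>> servo_tool(
  plan=[
    {"dx": -0.001,"dy": -0.008,"dz": 0.08,"rx": 0.0,"ry": 0.0,"rz": -0.019,"fingers": 1.0},
    {"dx": -0.001,"dy": -0.008,"dz": 0.08,"rx": 0.0,"ry": 0.0,"rz": -0.019,"fingers": 1.0},
    {"dx": -0.001,"dy": -0.008,"dz": 0.12,"rx": 0.0,"ry": 0.0,"rz": -0.019,"fingers": 1.0},
    {"dx": -0.001,"dy": -0.008,"dz": 0.14,"rx": 0.0,"ry": 0.0,"rz": -0.019,"fingers": 1.0},
    {"dx": -0.001,"dy": -0.008,"dz": 0.156,"rx": 0.0,"ry": 0.0,"rz": -0.019,"fingers": 1.0},
    {"dx": -0.001,"dy": -0.008,"dz": 0.156,"rx": 0.0,"ry": 0.0,"rz": -0.019,"fingers": 1.0},
    {"dx": -0.001,"dy": -0.008,"dz": 0.156,"rx": 0.0,"ry": 0.0,"rz": -0.019,"fingers": 1.0},
  ],
)

```text
clock: 3.2
position: [536.4, -209.6, 24.5]
ee_rot: [180.0, -0.0, 26.1]
ft_force: [-0.3, 0.5, -0.2]
width: 87.1
```

>>> servo_tool(
  plan=[
    {"dx": -0.001,"dy": 0.001,"dz": 0.0,"rx": 0.0,"ry": 0.0,"rz": 0.0,"fingers": 0.5},
    {"dx": -0.001,"dy": 0.001,"dz": 0.0,"rx": 0.0,"ry": 0.0,"rz": 0.0,"fingers": 0.0},
    {"dx": -0.001,"dy": 0.001,"dz": 0.0,"rx": 0.0,"ry": 0.0,"rz": 0.0,"fingers": 0.0},
    {"dx": -0.001,"dy": 0.001,"dz": 0.0,"rx": 0.0,"ry": 0.0,"rz": 0.0,"fingers": 0.0},
    {"dx": -0.001,"dy": 0.001,"dz": 0.0,"rx": 0.0,"ry": 0.0,"rz": 0.0,"fingers": 0.0},
    {"dx": -0.001,"dy": 0.001,"dz": 0.0,"rx": 0.0,"ry": 0.0,"rz": 0.0,"fingers": 0.0},
    {"dx": -0.001,"dy": 0.001,"dz": 0.0,"rx": 0.0,"ry": 0.0,"rz": 0.0,"fingers": 0.0},
    {"dx": -0.001,"dy": 0.001,"dz": 0.0,"rx": 0.0,"ry": 0.0,"rz": 0.0,"fingers": 0.0},
    {"dx": -0.001,"dy": 0.001,"dz": 0.0,"rx": 0.0,"ry": 0.0,"rz": 0.0,"fingers": 0.0},
  ],
)

```text
clock: 4.1
position: [535.3, -210.5, 23.5]
ee_rot: [-180.0, 0.0, 26.2]
ft_force: [-0.3, 0.1, 0.5]
width: 27.4
```

```bash
python3 -c "
from h import *
s=env.observe();print(s['clock'],s['position'],s['ee_rot'],s['ft_force'])
go([s['position'][0],s['position'][1],180],[180,0,26])
"
```

```text
4.1 [ 535.27243088 -210.47252683   23.45623782] [-1.79993219e+02  2.08701723e-02  2.61809032e+01] [-0.32600408  0.07155572  0.50119924]
move [-1.000e-04 -0.000e+00 -1.565e-01] [-0.0001  0.0004  0.0032]
```

>>> servo_tool(
  plan=[
    {"dx": 0.0,"dy": 0.0,"dz": -0.03,"rx": 0.0,"ry": 0.0,"rz": 0.0,"fingers": 0.0},
    {"dx": 0.0,"dy": 0.0,"dz": -0.07,"rx": 0.0,"ry": 0.0,"rz": 0.0,"fingers": 0.0},
    {"dx": 0.0,"dy": 0.0,"dz": -0.12,"rx": 0.0,"ry": 0.0,"rz": 0.0,"fingers": 0.0},
    {"dx": 0.0,"dy": 0.0,"dz": -0.16,"rx": 0.0,"ry": 0.0,"rz": 0.0,"fingers": 0.0},
    {"dx": 0.0,"dy": 0.0,"dz": -0.19,"rx": 0.0,"ry": 0.0,"rz": 0.0,"fingers": 0.0},
    {"dx": 0.0,"dy": 0.0,"dz": -0.19,"rx": 0.0,"ry": 0.0,"rz": 0.0,"fingers": 0.0},
    {"dx": 0.0,"dy": 0.0,"dz": -0.19,"rx": 0.0,"ry": 0.0,"rz": 0.0,"fingers": 0.0},
  ],
)

```text
clock: 4.8
position: [535.1, -210.4, 212.7]
ee_rot: [-180.0, 0.0, 26.2]
ft_force: [0.5, 0.1, -3.8]
width: 27.2
```

```bash
python3 -c "
from h import *
s=env.observe();print(s['clock'],s['position'],s['ee_rot'],s['ft_force'],s['width'])
go([565,202,215],[180,0,15.5])
"
```

```text
4.8 [ 535.06098757 -210.37859481  212.73731064] [-1.79981755e+02  3.76408146e-02  2.61789476e+01] [ 0.50024474  0.08222196 -3.84002231] 27.235746567749555
move [ 0.2088 -0.3569 -0.0023] [-0.0003  0.0007  0.1864]
```

>>> servo_tool(
  plan=[
    {"dx": 0.209,"dy": -0.357,"dz": -0.002,"rx": 0.0,"ry": 0.0,"rz": 0.186,"fingers": 0.0},
    {"dx": 0.209,"dy": -0.357,"dz": -0.002,"rx": 0.0,"ry": 0.0,"rz": 0.186,"fingers": 0.0},
    {"dx": 0.209,"dy": -0.357,"dz": -0.002,"rx": 0.0,"ry": 0.0,"rz": 0.186,"fingers": 0.0},
    {"dx": 0.209,"dy": -0.357,"dz": -0.002,"rx": 0.0,"ry": 0.0,"rz": 0.186,"fingers": 0.0},
    {"dx": 0.209,"dy": -0.357,"dz": -0.002,"rx": 0.0,"ry": 0.0,"rz": 0.186,"fingers": 0.0},
    {"dx": 0.209,"dy": -0.357,"dz": -0.002,"rx": 0.0,"ry": 0.0,"rz": 0.186,"fingers": 0.0},
    {"dx": 0.209,"dy": -0.357,"dz": -0.002,"rx": 0.0,"ry": 0.0,"rz": 0.186,"fingers": 0.0},
    {"dx": 0.209,"dy": -0.357,"dz": -0.002,"rx": 0.0,"ry": 0.0,"rz": 0.186,"fingers": 0.0},
    {"dx": 0.209,"dy": -0.357,"dz": -0.002,"rx": 0.0,"ry": 0.0,"rz": 0.186,"fingers": 0.0},
    {"dx": 0.209,"dy": -0.357,"dz": -0.002,"rx": 0.0,"ry": 0.0,"rz": 0.186,"fingers": 0.0},
    {"dx": 0.209,"dy": -0.357,"dz": -0.002,"rx": 0.0,"ry": 0.0,"rz": 0.186,"fingers": 0.0},
    {"dx": 0.209,"dy": -0.357,"dz": -0.002,"rx": 0.0,"ry": 0.0,"rz": 0.186,"fingers": 0.0},
  ],
)

```text
clock: 6.0
position: [565.6, 200.0, 214.4]
ee_rot: [179.9, 0.1, 15.4]
ft_force: [1.2, -0.5, -3.9]
width: 27.2
```

```bash
python3 - <<'E'
from h import *
im=cam('wrist');save(im,'wrist2');W=cloud(im);s=env.observe()
print(s['clock'],s['position'],s['ee_rot'],s['ft_force'])
P=W.reshape(-1,3);P=P[~np.isnan(P[:,0])]
for n,y0,y1 in(('-y',90,150),('+y',255,310)):
    q=P[(P[:,2]>95)&(P[:,2]<108)&(P[:,0]>490)&(P[:,0]<640)&(P[:,1]>y0)&(P[:,1]<y1)]
    if len(q)>10: print(n,len(q),np.percentile(q[:,2],[5,50,95]).round(1),cv2.minAreaRect(q[:,:2].astype(np.float32)))
b=P[(abs(P[:,2]-16)<4)&(P[:,0]>480)&(P[:,0]<650)&(P[:,1]>60)&(P[:,1]<340)]
print('base',len(b),np.median(b[:,2]))
Z=s['position'][2]+19
q=P[(abs(P[:,2]-Z)<20)&(P[:,0]>480)&(P[:,0]<650)]
print('held',len(q),cv2.minAreaRect(q[:,:2].astype(np.float32)) if len(q)>5 else '')
# pin in view
T=s['position'];A=R.from_euler('xyz',s['ee_rot'],degrees=True)
L=A.inv().apply(P-T); q=L[(abs(L[:,0])<16)&(L[:,2]<0)&(L[:,2]>-40)]
for a in range(-80,105,10):
    w=q[(q[:,1]>=a)&(q[:,1]<a+10)]
    if len(w)>5: print(a,len(w),w.min(0).round(1),w.max(0).round(1))
E
```

```text
6.05 [565.71674092 200.08172522 214.73488758] [1.79946269e+02 6.72262623e-02 1.53825150e+01] [-0.68219139 -0.09040012 -4.54450695]
+y 2201 [100.  101.2 102.4] ((541.2191162109375, 285.5129089355469), (60.099365234375, 19.552339553833008), 15.34066104888916)
base 4987 16.432135332435166
held 13307 ((559.695068359375, 215.20223999023438), (50.024375915527344, 109.54206085205078), 28.23230743408203)
-80 100 [ -4.6 -72.5 -24.3] [  3.1 -70.  -18.4]
-70 1267 [-14.2 -70.  -33.7] [ 12.6 -60.  -10.7]
-60 1653 [-14.6 -60.  -34.2] [ 13.2 -50.  -17.2]
-50 1538 [-14.4 -50.  -34.5] [ 12.6 -40.  -19.1]
-40 1441 [-14.6 -40.  -34.3] [ 13.1 -30.  -17.1]
-30 1353 [-14.5 -30.  -34. ] [ 13.  -20.  -17.7]
-20 1401 [-16.  -20.  -39.8] [ 16.  -10.   -4.6]
-10 1349 [-16.  -10.  -39.9] [16.  -0.1 -0.3]
0 47 [-14.8   0.  -39.2] [ 13.3   9.4 -19.9]
10 632 [-13.7  11.8 -33.9] [ 12.2  20.  -22.9]
20 997 [-14.   20.  -33.7] [ 12.8  30.  -18.3]
30 186 [-14.5  30.  -31.6] [ 12.9  39.1 -17.6]
```

View pics/wrist2.png

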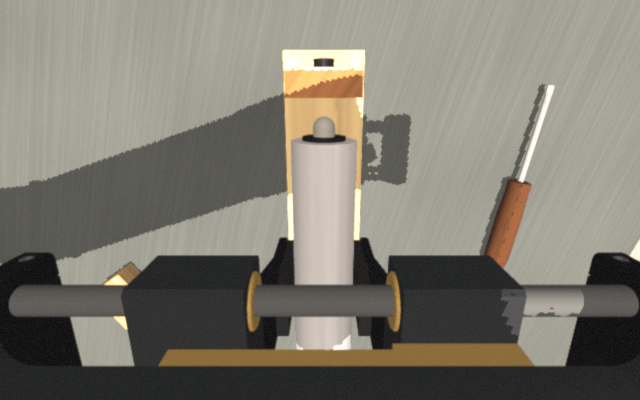

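The wrist view shows the stub end at (323, 125), well seated and level in the grip. The +y cheek top is at rows 70–97, z≈101, so the pocket should be at z≈88. Next is the tilted approach.

```bash
cat >> h.py <<'E'
C=np.array([565.0,202.6,0]);YAW=15.5;OFF=np.array([-0.4,97.5,-19.7])
RZ=R.from_euler('z',YAW,degrees=True)
def tcp(x,y,z,th):
    "TCP so that pin tip is at rest-frame (x,y,z), pin end dipped th deg"
    rpy=[180+th,0,YAW]; A=R.from_euler('xyz',rpy,degrees=True)
    return C+RZ.apply([x,y,z])-A.apply(OFF),rpy
def tip():
    s=env.observe();A=R.from_euler('xyz',s['ee_rot'],degrees=True)
    print(s['clock'],'tip(uncompressed) in rest',RZ.inv().apply(s['position']+A.apply(OFF)-C).round(1),'rpy',np.round(s['ee_rot'],1),'F rest',RZ.inv().apply(s['ft_force']).round(1),'w',round(s['width'],1))
def to(*a): go(*tcp(*a))
E
python3 -c "
from h import *
tip(); to(0,-66,145,11.5); to(0,-66,88,11.5)"
```

```text
6.05 tip(uncompressed) in rest [  -0.6 -100.1  234.5] rpy [1.799e+02 1.000e-01 1.540e+01] F rest [-0.7  0.1 -4.5] w 27.4
move [ 0.0004 -0.0362  0.0696] [ 0.2016  0.001  -0.0022]
move [ 0.0005 -0.0362  0.1266] [ 0.2016  0.001  -0.0022]
```

>>> servo_tool(
  plan=[
    {"dx": 0.0005,"dy": -0.036,"dz": 0.02,"rx": 0.2,"ry": 0.001,"rz": -0.002,"fingers": 0.0},
    {"dx": 0.0005,"dy": -0.036,"dz": 0.02,"rx": 0.2,"ry": 0.001,"rz": -0.002,"fingers": 0.0},
    {"dx": 0.0005,"dy": -0.036,"dz": 0.06,"rx": 0.2,"ry": 0.001,"rz": -0.002,"fingers": 0.0},
    {"dx": 0.0005,"dy": -0.036,"dz": 0.07,"rx": 0.2,"ry": 0.001,"rz": -0.002,"fingers": 0.0},
    {"dx": 0.0005,"dy": -0.036,"dz": 0.07,"rx": 0.2,"ry": 0.001,"rz": -0.002,"fingers": 0.0},
    {"dx": 0.0005,"dy": -0.036,"dz": 0.07,"rx": 0.2,"ry": 0.001,"rz": -0.002,"fingers": 0.0},
    {"dx": 0.0005,"dy": -0.036,"dz": 0.07,"rx": 0.2,"ry": 0.001,"rz": -0.002,"fingers": 0.0},
  ],
)

```text
clock: 6.75
position: [557.0, 237.6, 147.3]
ee_rot: [-168.6, -0.2, 15.7]
ft_force: [0.6, 0.9, -2.7]
width: 27.3
```

```bash
python3 -c "
from h import *
tip();to(0,-66,88,11.5)"
```

```text
6.75 tip(uncompressed) in rest [  1.5 -63.6 147.2] rpy [-168.6   -0.2   15.7] F rest [ 0.8  0.7 -2.7] w 27.3
move [-0.0015  0.0141  0.0575] [ 0.0009 -0.003   0.0034]
```

>>> servo_tool(
  plan=[
    {"dx": -0.001,"dy": 0.007,"dz": 0.029,"rx": 0.0,"ry": -0.002,"rz": 0.002,"fingers": 0.0},
    {"dx": -0.001,"dy": 0.012,"dz": 0.045,"rx": 0.0,"ry": -0.002,"rz": 0.002,"fingers": 0.0},
    {"dx": -0.001,"dy": 0.014,"dz": 0.0575,"rx": 0.0,"ry": -0.002,"rz": 0.002,"fingers": 0.0},
    {"dx": -0.001,"dy": 0.014,"dz": 0.0575,"rx": 0.0,"ry": -0.002,"rz": 0.002,"fingers": 0.0},
    {"dx": -0.001,"dy": 0.014,"dz": 0.0575,"rx": 0.0,"ry": -0.002,"rz": 0.002,"fingers": 0.0},
    {"dx": -0.001,"dy": 0.014,"dz": 0.0575,"rx": 0.0,"ry": -0.002,"rz": 0.002,"fingers": 0.0},
  ],
)

```text
clock: 7.35
position: [556.6, 235.0, 87.4]
ee_rot: [-168.5, -0.0, 15.6]
ft_force: [0.7, 0.0, -3.6]
width: 26.8
```

```bash
python3 - <<'E'
from h import *
tip();to(0,-66,88,11.5);to(0,-85,88,11.5)
out=[]
for n in('side','scene'):
    im=cam(n);T=np.linalg.inv(np.array(im['extrinsics']));p=T@np.append(C+RZ.apply([0,-76,88]),1)
    u,v=im['f']*p[:2]/p[2]+[im['cx'],im['cy']];print(n,u,v)
    c=im['frame'][int(v)-40:int(v)+40,int(u)-40:int(u)+40,::-1]; out.append(cv2.resize(np.ascontiguousarray(c),(400,400),interpolation=0))
    if n=='side': # cheek-face depth map points near cheek for dark pocket
        W=cloud(im)
        m=im['frame'].astype(int).sum(2)
cv2.imwrite('pics/pre.png',np.hstack(out)); tip()
E
```

```text
7.35 tip(uncompressed) in rest [  0.2 -66.   87.3] rpy [-168.5   -0.    15.6] F rest [ 0.7 -0.2 -3.6] w 26.8
move [-0.0001 -0.0001 -0.0007] [ 0.0006 -0.0001  0.001 ]
move [-0.0001  0.0185 -0.0045] [ 0.0006 -0.0001  0.001 ]
side 300.5222735144859 229.13923136418342
scene 357.6031829181214 167.24848977366878
7.45 tip(uncompressed) in rest [  0.1 -66.2  87.2] rpy [-168.5   -0.    15.6] F rest [-0.1 -0.3 -4.5] w 27.1
```

View pics/pre.png

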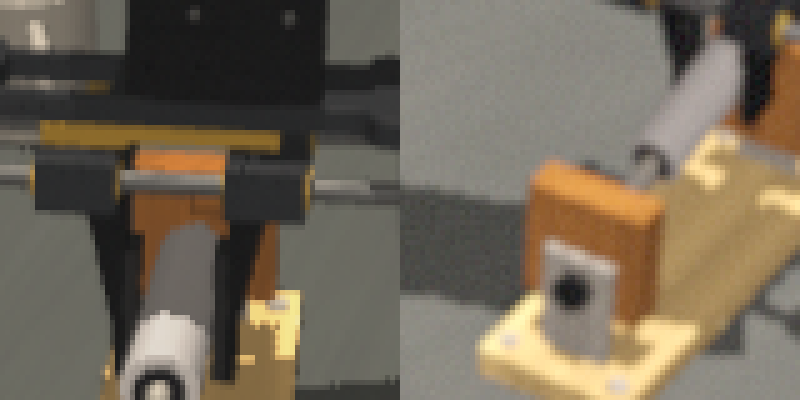

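The crops show the pin tip just inside the −y cheek with the stub end clear above the other. Advancing with an eye on the force.

>>> servo_tool(
  plan=[
    {"dx": 0.0,"dy": 0.004,"dz": -0.0015,"rx": 0.0,"ry": 0.0,"rz": 0.001,"fingers": 0.0},
    {"dx": 0.0,"dy": 0.008,"dz": -0.0023,"rx": 0.0,"ry": 0.0,"rz": 0.001,"fingers": 0.0},
    {"dx": 0.0,"dy": 0.012,"dz": -0.0031,"rx": 0.0,"ry": 0.0,"rz": 0.001,"fingers": 0.0},
    {"dx": 0.0,"dy": 0.0145,"dz": -0.0036,"rx": 0.0,"ry": 0.0,"rz": 0.001,"fingers": 0.0},
    {"dx": 0.0,"dy": 0.0145,"dz": -0.0036,"rx": 0.0,"ry": 0.0,"rz": 0.001,"fingers": 0.0},
    {"dx": 0.0,"dy": 0.0145,"dz": -0.0036,"rx": 0.0,"ry": 0.0,"rz": 0.001,"fingers": 0.0},
  ],
)

```text
clock: 8.05
position: [559.9, 220.9, 87.2]
ee_rot: [-168.5, 0.1, 15.5]
ft_force: [0.2, 4.1, -3.5]
width: 27.2
```

```bash
python3 -c "
from h import *
tip();to(0,-84,88,11.5);to(0,-88,88,11.5)"
```

```text
8.05 tip(uncompressed) in rest [ -0.4 -80.5  87.1] rpy [-1.685e+02  1.000e-01  1.550e+01] F rest [ 1.3  3.9 -3.5] w 27.2
move [ 0.0005  0.0033 -0.0016] [-0.      0.0011  0.0002]
move [ 0.0004  0.0072 -0.0024] [-0.      0.0011  0.0002]
```

>>> servo_tool(
  plan=[
    {"dx": 0.0,"dy": 0.0,"dz": -0.001,"rx": 0.0,"ry": 0.0,"rz": 0.0,"fingers": 0.0},
    {"dx": 0.0,"dy": 0.0,"dz": -0.001,"rx": 0.0,"ry": 0.0,"rz": 0.0,"fingers": 0.0},
    {"dx": 0.0,"dy": 0.0,"dz": -0.001,"rx": 0.0,"ry": 0.0,"rz": 0.0,"fingers": 0.0},
  ],
)

```text
clock: 8.35
position: [560.0, 220.4, 88.1]
ee_rot: [-168.5, 0.1, 15.5]
ft_force: [-1.2, 5.9, -4.7]
width: 27.3
```

```bash
python3 -c "
from h import *
tip();to(0,-84,88,11.5)"
```

```text
8.35 tip(uncompressed) in rest [ -0.4 -80.9  88. ] rpy [-1.685e+02  1.000e-01  1.550e+01] F rest [ 0.4  6.1 -4.7] w 27.3
move [ 0.0005  0.003  -0.0007] [0.0004 0.0013 0.0001]
```

>>> servo_tool(
  plan=[
    {"dx": 0.0,"dy": -0.002,"dz": 0.0,"rx": 0.0,"ry": 0.0,"rz": 0.0,"fingers": 0.0},
    {"dx": 0.0,"dy": -0.002,"dz": -0.0005,"rx": 0.0,"ry": 0.0,"rz": 0.0,"fingers": 0.0},
    {"dx": 0.0,"dy": -0.002,"dz": -0.001,"rx": 0.0,"ry": 0.0,"rz": 0.0,"fingers": 0.0},
    {"dx": 0.0,"dy": -0.002,"dz": -0.0015,"rx": 0.0,"ry": 0.0,"rz": 0.0,"fingers": 0.0},
    {"dx": 0.0,"dy": -0.002,"dz": -0.0015,"rx": 0.0,"ry": 0.0,"rz": 0.0,"fingers": 0.0},
  ],
)

```text
clock: 8.85
position: [560.0, 220.7, 89.8]
ee_rot: [-168.6, 0.1, 15.4]
ft_force: [-0.4, -0.1, -4.4]
width: 27.1
```

```bash
python3 -c "
from h import *
tip()"
```

```text
8.85 tip(uncompressed) in rest [ -0.5 -80.7  89.8] rpy [-1.686e+02  1.000e-01  1.540e+01] F rest [-0.4  0.  -4.4] w 27.1
```

>>> servo_tool(
  plan=[
    {"dx": 0.0,"dy": -0.0002,"dz": -0.0005,"rx": 0.0,"ry": 0.0,"rz": 0.0,"fingers": 0.0},
    {"dx": 0.0,"dy": -0.0003,"dz": -0.001,"rx": 0.0,"ry": 0.0,"rz": 0.0,"fingers": 0.0},
    {"dx": 0.0,"dy": -0.0003,"dz": -0.0015,"rx": 0.0,"ry": 0.0,"rz": 0.0,"fingers": 0.0},
    {"dx": 0.0,"dy": -0.0003,"dz": -0.0015,"rx": 0.0,"ry": 0.0,"rz": 0.0,"fingers": 0.0},
  ],
)

```text
clock: 9.25
position: [559.7, 221.5, 91.5]
ee_rot: [-168.5, 0.1, 15.5]
ft_force: [0.5, 0.5, -5.0]
width: 27.0
```

```bash
python3 -c "
from h import *
tip()"
```

```text
9.25 tip(uncompressed) in rest [ -0.4 -79.8  91.4] rpy [-1.685e+02  1.000e-01  1.550e+01] F rest [ 0.6  0.3 -5. ] w 27.0
```

>>> servo_tool(
  plan=[
    {"dx": 0.0,"dy": 0.002,"dz": 0.0004,"rx": 0.0,"ry": 0.0,"rz": 0.0,"fingers": 0.0},
    {"dx": 0.0,"dy": 0.004,"dz": 0.0,"rx": 0.0,"ry": 0.0,"rz": 0.0,"fingers": 0.0},
    {"dx": 0.0,"dy": 0.005,"dz": 0.0,"rx": 0.0,"ry": 0.0,"rz": 0.0,"fingers": 0.0},
    {"dx": 0.0,"dy": 0.005,"dz": 0.0,"rx": 0.0,"ry": 0.0,"rz": 0.0,"fingers": 0.0},
  ],
)

```text
clock: 9.65
position: [560.9, 217.0, 90.5]
ee_rot: [-168.5, 0.1, 15.5]
ft_force: [-0.0, 1.4, -4.4]
width: 27.7
```

```bash
python3 -c "
from h import *
tip()"
```

```text
9.65 tip(uncompressed) in rest [ -0.5 -84.5  90.4] rpy [-1.685e+02  1.000e-01  1.550e+01] F rest [ 0.4  1.4 -4.4] w 27.7
```

Force dropped to near zero and the tip reached −84.5, so the pin is in the pocket at z≈90 by tool readings. Now compressing the spring.

>>> servo_tool(
  plan=[
    {"dx": 0.0,"dy": 0.002,"dz": 0.0,"rx": 0.0,"ry": 0.0,"rz": 0.0,"fingers": 0.0},
    {"dx": 0.0,"dy": 0.004,"dz": 0.0,"rx": 0.0,"ry": 0.0,"rz": 0.0,"fingers": 0.0},
    {"dx": 0.0,"dy": 0.006,"dz": 0.0,"rx": 0.0,"ry": 0.0,"rz": 0.0,"fingers": 0.0},
    {"dx": 0.0,"dy": 0.006,"dz": 0.0,"rx": 0.0,"ry": 0.0,"rz": 0.0,"fingers": 0.0},
    {"dx": 0.0,"dy": 0.006,"dz": 0.0,"rx": 0.0,"ry": 0.0,"rz": 0.0,"fingers": 0.0},
  ],
)

```text
clock: 10.15
position: [562.3, 211.8, 89.4]
ee_rot: [-168.5, 0.1, 15.5]
ft_force: [-2.1, 5.5, -3.1]
width: 27.1
```

```bash
python3 -c "
from h import *
tip()"
```

```text
10.15 tip(uncompressed) in rest [ -0.5 -89.9  89.2] rpy [-1.685e+02  1.000e-01  1.550e+01] F rest [-0.6  5.9 -3.1] w 27.1
```

```bash
python3 -c "
from h import *
for th,z in((11.5,90),(8,90),(4,89.7),(0,89.3)):
    a=np.radians(th);print(th,end=' ');to(-0.2,-85-13.5*np.cos(a),z-13.5*np.sin(a),th)"
```

```text
11.5 move [0.0003 0.0086 0.0002] [-0.0001  0.0013  0.0001]
8 move [0.0003 0.0099 0.0053] [-0.0612  0.0013  0.0001]
4 move [0.0003 0.0119 0.0113] [-0.131   0.0013  0.0002]
0 move [0.0003 0.0143 0.0173] [-2.008e-01  1.300e-03  2.000e-04]
```

>>> servo_tool(
  plan=[
    {"dx": 0.0,"dy": 0.003,"dz": 0.0,"rx": 0.0,"ry": 0.0,"rz": 0.0,"fingers": 0.0},
    {"dx": 0.0,"dy": 0.006,"dz": 0.0,"rx": 0.0,"ry": 0.0,"rz": 0.0,"fingers": 0.0},
    {"dx": 0.0,"dy": 0.0086,"dz": 0.0002,"rx": 0.0,"ry": 0.0,"rz": 0.0,"fingers": 0.0},
    {"dx": 0.0,"dy": 0.0086,"dz": 0.0002,"rx": 0.0,"ry": 0.0,"rz": 0.0,"fingers": 0.0},
    {"dx": 0.0002,"dy": 0.009,"dz": 0.0025,"rx": -0.03,"ry": 0.0,"rz": 0.0,"fingers": 0.0},
    {"dx": 0.0002,"dy": 0.0099,"dz": 0.0053,"rx": -0.061,"ry": 0.0,"rz": 0.0,"fingers": 0.0},
    {"dx": 0.0002,"dy": 0.0099,"dz": 0.0053,"rx": -0.061,"ry": 0.0,"rz": 0.0,"fingers": 0.0},
  ],
)

```text
clock: 10.85
position: [563.8, 206.0, 82.4]
ee_rot: [-171.9, 0.1, 15.7]
ft_force: [-3.0, 8.0, -3.2]
width: 27.6
```

```bash
python3 -c "
from h import *
tip()
for th,z in((6,90),(4,89.7),(2,89.5),(0,89.3)):
    a=np.radians(th);print(th,end=' ');to(-0.2,-85-13.5*np.cos(a),z-13.5*np.sin(a),th)"
```

```text
10.85 tip(uncompressed) in rest [ -0.3 -95.7  88.2] rpy [-1.719e+02  1.000e-01  1.570e+01] F rest [-0.8  8.6 -3.2] w 27.6
6 move [0.0004 0.0034 0.0027] [-0.0359  0.0015  0.0031]
4 move [0.0004 0.0043 0.0059] [-0.0708  0.0015  0.0031]
2 move [0.0004 0.0052 0.009 ] [-0.1057  0.0014  0.0031]
0 move [0.0004 0.0063 0.012 ] [-0.1406  0.0014  0.0031]
```

>>> servo_tool(
  plan=[
    {"dx": 0.0003,"dy": 0.0025,"dz": 0.0003,"rx": 0.0,"ry": 0.0,"rz": 0.003,"fingers": 0.0},
    {"dx": 0.0003,"dy": 0.0034,"dz": 0.0027,"rx": -0.036,"ry": 0.0,"rz": 0.003,"fingers": 0.0},
    {"dx": 0.0003,"dy": 0.0043,"dz": 0.0059,"rx": -0.071,"ry": 0.0,"rz": 0.003,"fingers": 0.0},
    {"dx": 0.0003,"dy": 0.0043,"dz": 0.0059,"rx": -0.071,"ry": 0.0,"rz": 0.003,"fingers": 0.0},
    {"dx": 0.0003,"dy": 0.0043,"dz": 0.0059,"rx": -0.071,"ry": 0.0,"rz": 0.003,"fingers": 0.0},
  ],
)

```text
clock: 11.35
position: [565.2, 202.6, 75.9]
ee_rot: [-175.9, 0.1, 15.5]
ft_force: [-4.0, 9.3, -2.6]
width: 27.3
```

```bash
python3 - <<'E'
from h import *
tip()
for th,z in((2,89.5),(0,89.3)):
    a=np.radians(th);print(th,end=' ');to(-0.2,-85-13.5*np.cos(a),z-13.5*np.sin(a),th)
out=[]
im=cam('wrist');W=cloud(im);save(im,'w3')
out=cv2.resize(np.ascontiguousarray(im['frame'][40:200,220:430,::-1]),(630,480),interpolation=0);cv2.imwrite('pics/w3c.png',out)
s=env.observe();A=R.from_euler('xyz',s['ee_rot'],degrees=True);P=W.reshape(-1,3);L=A.inv().apply(P-s['position'])
for a in range(-80,40,10):
    w=L[(abs(L[:,0])<4)&(L[:,2]<-18)&(L[:,2]>-40)&(L[:,1]>=a)&(L[:,1]<a+10)]
    if len(w)>5: print(a,len(w),w.min(0).round(1))
G=RZ.inv().apply(P-C)
q=G[(G[:,1]>55)&(G[:,1]<76)&(abs(G[:,0])<6)&(G[:,2]>75)]
print('stub tip max y',np.nanpercentile(q[:,1],[90,99]) if len(q) else None)
E
```

```text
11.35 tip(uncompressed) in rest [ -0.2 -98.7  88.6] rpy [-1.759e+02  1.000e-01  1.550e+01] F rest [-1.4 10.  -2.6] w 27.3
2 move [0.     0.0005 0.0031] [-0.0359  0.0015 -0.0004]
0 move [0.     0.0014 0.0062] [-0.0708  0.0015 -0.0004]
-80 219 [ -3.7 -79.7 -26.4]
-70 595 [ -4.  -70.  -36.6]
-60 546 [ -3.9 -60.  -36.4]
-50 514 [ -4.  -50.  -35.9]
-40 469 [ -4.  -40.  -35.5]
-30 421 [ -3.7 -30.  -34.9]
-20 405 [ -3.8 -20.  -34.6]
-10 259 [ -3.9  -9.9 -33.9]
10 243 [ -4.   12.1 -33.3]
20 308 [ -3.7  20.  -33.2]
30 11 [ -3.7  30.  -31.3]
stub tip max y [68.14860202 70.09341287]
```

View pics/w3c.png

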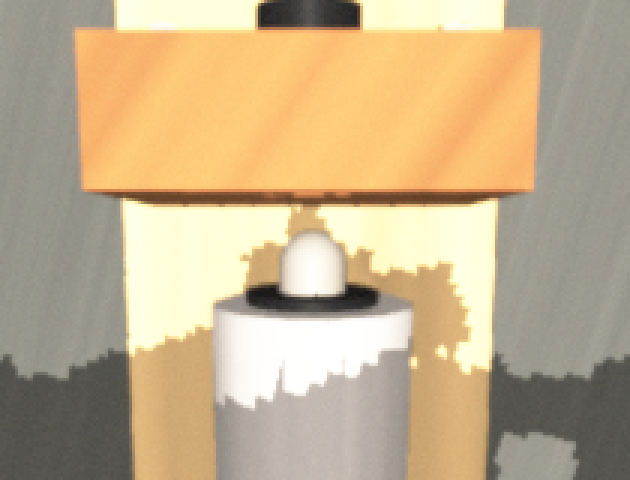

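The crop shows the stub at (313, 240), inside the +y cheek face, which is at row 195. The roller has slipped about 2° in the grip, so I'm leveling by the true roller angle.

```bash
cat >> h.py <<'E'
def toc(x,y,z,th):
    rpy=[180+th,0,YAW]; A=R.from_euler('xyz',rpy,degrees=True)
    go(C+RZ.apply([x,y,z])-A.apply([-.4,.5,-19.7]),rpy)
def cen():
    s=env.observe();A=R.from_euler('xyz',s['ee_rot'],degrees=True)
    print('centre',RZ.inv().apply(s['position']+A.apply([-.4,.5,-19.7])-C).round(1))
def slope():
    im=cam('wrist');W=cloud(im);s=env.observe();P=W.reshape(-1,3);G=RZ.inv().apply(P-C)
    q=G[(abs(G[:,0])<4)&(G[:,1]>-35)&(G[:,1]<66)&(G[:,2]>85)&(G[:,2]<125)]
    b=[(y,np.percentile(q[(q[:,1]>y)&(q[:,1]<y+6),2],70)) for y in range(-36,64,6) if ((q[:,1]>y)&(q[:,1]<y+6)).sum()>20]
    b=np.array([k for k in b if not -22<k[0]<18]); print(b.round(1).tolist()); k=np.polyfit(b[:,0]+3,b[:,1],1)
    print('roller tilt deg',np.degrees(np.arctan(k[0])),'axis z at y=65',np.polyval(k,65)-14)
    return im
E
python3 -c "
from h import *
cen();slope();toc(-.2,-1.5,91.4,.8);toc(-.2,-1.5,88,-2.2)"
```

```text
centre [-0.2 -2.2 95.5]
[[-36.0, 105.4], [-30.0, 106.0], [-24.0, 106.6], [18.0, 111.2], [24.0, 111.9], [30.0, 112.5], [36.0, 113.2], [42.0, 113.9], [48.0, 114.5], [54.0, 115.1], [60.0, 109.6]]
roller tilt deg 5.045147328428138 axis z at y=65 100.589894527461
move [0.     0.0007 0.0041] [-0.057   0.0015 -0.001 ]
move [0.     0.0019 0.0074] [-0.1093  0.0016 -0.001 ]
```

>>> servo_tool(
  plan=[
    {"dx": 0.0,"dy": 0.0004,"dz": 0.002,"rx": -0.028,"ry": 0.0,"rz": 0.0,"fingers": 0.0},
    {"dx": 0.0,"dy": 0.0007,"dz": 0.0041,"rx": -0.057,"ry": 0.0,"rz": 0.0,"fingers": 0.0},
    {"dx": 0.0,"dy": 0.0013,"dz": 0.0058,"rx": -0.083,"ry": 0.0,"rz": 0.0,"fingers": 0.0},
    {"dx": 0.0,"dy": 0.0019,"dz": 0.0072,"rx": -0.109,"ry": 0.0,"rz": 0.0,"fingers": 0.0},
    {"dx": 0.0,"dy": 0.0019,"dz": 0.0074,"rx": -0.109,"ry": 0.0,"rz": 0.0,"fingers": 0.0},
    {"dx": 0.0,"dy": 0.0019,"dz": 0.0074,"rx": -0.109,"ry": 0.0,"rz": 0.0,"fingers": 0.0},
  ],
)

```text
clock: 12.05
position: [565.5, 201.2, 68.0]
ee_rot: [177.8, 0.1, 15.5]
ft_force: [-3.7, 9.4, -4.1]
width: 27.4
```

```bash
sed -i 's/G\[:,1\]<66/G[:,1]<60/' h.py; python3 - <<'E'
from h import *
tip();cen();im=slope()
cv2.imwrite('pics/w4c.png',cv2.resize(np.ascontiguousarray(im['frame'][40:200,220:430,::-1]),(630,480),interpolation=0))
E
```

```text
12.05 tip(uncompressed) in rest [ -0.3 -98.1  91.4] rpy [1.778e+02 1.000e-01 1.550e+01] F rest [-1.  10.  -4.1] w 27.4
centre [-0.2 -1.2 87.7]
[[-36.0, 100.4], [-30.0, 100.7], [-24.0, 100.6], [18.0, 101.1], [24.0, 101.1], [30.0, 101.2], [36.0, 101.3], [42.0, 101.3], [48.0, 101.4], [54.0, 101.5]]
roller tilt deg 0.5957625210324142 axis z at y=65 87.52682803590571
```

View pics/w4c.png

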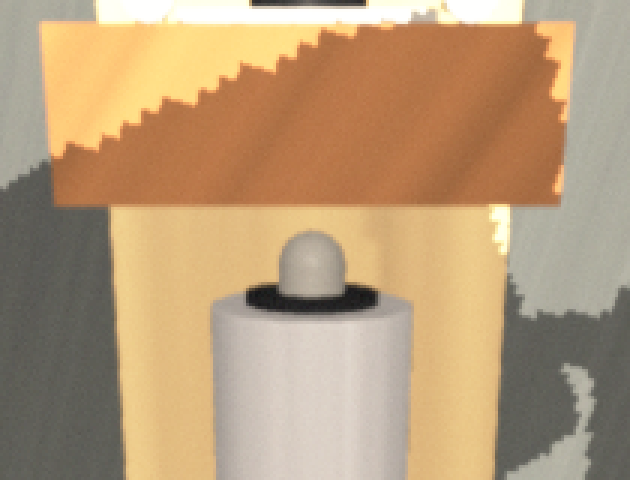

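The roller is nearly level (0.6°). The stub is at (313, 260), laterally centred, and short of the face at row 205. Easing it into the +y pocket.

>>> servo_tool(
  plan=[
    {"dx": 0.0,"dy": -0.002,"dz": 0.0,"rx": -0.005,"ry": 0.0,"rz": 0.0,"fingers": 0.0},
    {"dx": 0.0,"dy": -0.004,"dz": 0.0,"rx": -0.005,"ry": 0.0,"rz": 0.0,"fingers": 0.0},
    {"dx": 0.0,"dy": -0.006,"dz": 0.0,"rx": -0.005,"ry": 0.0,"rz": 0.0,"fingers": 0.0},
    {"dx": 0.0,"dy": -0.006,"dz": 0.0,"rx": -0.005,"ry": 0.0,"rz": 0.0,"fingers": 0.0},
    {"dx": 0.0,"dy": -0.006,"dz": 0.0,"rx": -0.005,"ry": 0.0,"rz": 0.0,"fingers": 0.0},
  ],
)

```text
clock: 12.6
position: [564.4, 205.9, 67.8]
ee_rot: [177.5, 0.1, 15.4]
ft_force: [-3.1, 7.3, -5.1]
width: 27.1
```

```bash
python3 - <<'E'
from h import *
tip();cen();im=slope()
cv2.imwrite('pics/w5c.png',cv2.resize(np.ascontiguousarray(im['frame'][40:200,220:430,::-1]),(630,480),interpolation=0))
E
```

```text
12.6 tip(uncompressed) in rest [ -0.3 -93.2  91.7] rpy [1.775e+02 1.000e-01 1.540e+01] F rest [-1.   7.9 -5.1] w 27.1
centre [-0.1  3.7 87.5]
[[-30.0, 100.2], [-24.0, 100.4], [18.0, 100.7], [24.0, 100.8], [30.0, 100.8], [36.0, 100.8], [42.0, 100.8], [48.0, 100.9], [54.0, 100.9]]
roller tilt deg 0.41750580133781834 axis z at y=65 86.98715527448607
```

View pics/w5c.png

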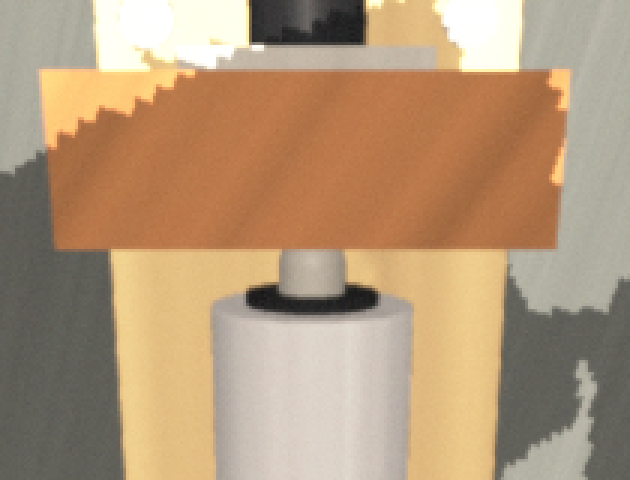

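The stub (columns 280–345) now disappears under the cheek's top edge with the spring force intact, so it is entering the pocket. Continuing.

>>> servo_tool(
  plan=[
    {"dx": 0.0,"dy": -0.002,"dz": 0.0,"rx": 0.0,"ry": 0.0,"rz": 0.0,"fingers": 0.0},
    {"dx": 0.0,"dy": -0.004,"dz": 0.0,"rx": 0.0,"ry": 0.0,"rz": 0.0,"fingers": 0.0},
    {"dx": 0.0,"dy": -0.006,"dz": 0.0,"rx": 0.0,"ry": 0.0,"rz": 0.0,"fingers": 0.0},
    {"dx": 0.0,"dy": -0.0075,"dz": 0.0,"rx": 0.0,"ry": 0.0,"rz": 0.0,"fingers": 0.0},
    {"dx": 0.0,"dy": -0.0075,"dz": 0.0,"rx": 0.0,"ry": 0.0,"rz": 0.0,"fingers": 0.0},
  ],
)

```text
clock: 13.15
position: [562.8, 212.0, 67.5]
ee_rot: [177.4, 0.1, 15.4]
ft_force: [-2.0, 4.5, -4.1]
width: 27.3
```

```bash
python3 - <<'E'
from h import *
tip();cen();im=slope()
E
```

```text
13.15 tip(uncompressed) in rest [ -0.2 -86.9  91.6] rpy [1.774e+02 1.000e-01 1.540e+01] F rest [-0.7  4.8 -4.1] w 27.3
centre [ 0.  10.  87.2]
[[-24.0, 100.0], [18.0, 100.3], [24.0, 100.3], [30.0, 100.4], [36.0, 100.3], [42.0, 100.4], [48.0, 100.4], [54.0, 100.5]]
roller tilt deg 0.3146040309094092 axis z at y=65 86.51403198124243
```

>>> servo_tool(
  plan=[
    {"dx": 0.0,"dy": 0.0,"dz": 0.0,"rx": 0.0,"ry": 0.0,"rz": 0.0,"fingers": 0.4},
    {"dx": 0.0,"dy": 0.0,"dz": 0.0,"rx": 0.0,"ry": 0.0,"rz": 0.0,"fingers": 0.6},
    {"dx": 0.0,"dy": 0.0,"dz": 0.0,"rx": 0.0,"ry": 0.0,"rz": 0.0,"fingers": 0.8},
    {"dx": 0.0,"dy": 0.0,"dz": 0.0,"rx": 0.0,"ry": 0.0,"rz": 0.0,"fingers": 0.8},
    {"dx": 0.0,"dy": 0.0,"dz": 0.0,"rx": 0.0,"ry": 0.0,"rz": 0.0,"fingers": 0.8},
    {"dx": 0.0,"dy": 0.0,"dz": -0.02,"rx": 0.0,"ry": 0.0,"rz": 0.0,"fingers": 0.8},
    {"dx": 0.0,"dy": 0.0,"dz": -0.06,"rx": 0.0,"ry": 0.0,"rz": 0.0,"fingers": 0.8},
    {"dx": 0.0,"dy": 0.0,"dz": -0.1,"rx": 0.0,"ry": 0.0,"rz": 0.0,"fingers": 0.8},
    {"dx": 0.0,"dy": 0.0,"dz": -0.14,"rx": 0.0,"ry": 0.0,"rz": 0.0,"fingers": 0.8},
    {"dx": 0.0,"dy": 0.0,"dz": -0.16,"rx": 0.0,"ry": 0.0,"rz": 0.0,"fingers": 0.8},
    {"dx": 0.0,"dy": 0.0,"dz": -0.16,"rx": 0.0,"ry": 0.0,"rz": 0.0,"fingers": 0.8},
    {"dx": 0.0,"dy": 0.0,"dz": -0.16,"rx": 0.0,"ry": 0.0,"rz": 0.0,"fingers": 0.8},
  ],
)

```text
clock: 14.4
position: [561.4, 218.3, 227.1]
ee_rot: [177.3, 0.1, 15.3]
ft_force: [-0.0, -0.6, -0.9]
width: 69.4
```

```bash
python3 - <<'E'
from h import *
im=cam('wrist');im2=cam('scene')
for n,i in(('wrist',im),('scene',im2)):
    G=RZ.inv().apply(cloud(i).reshape(-1,3)-C)
    q=G[(abs(G[:,0])<13)&(abs(G[:,1])<74)&(G[:,2]>88)&(G[:,2]<110)]
    r=q[abs(q[:,0])<4]
    b=r[(r[:,1]<62)&(r[:,1]>-50)];k=np.polyfit(b[:,1],b[:,2],1)
    e=q[q[:,2]>94]
    print(n,len(q),'tilt',np.degrees(np.arctan(k[0])).round(2),'top z',k[1].round(1),'barrel y',np.percentile(e[:,1],[.5,99.5]).round(1),'x',np.percentile(q[:,0],[2,98]).round(1))
a=cv2.resize(im['frame'][:240,220:460],(400,400));b=cv2.resize(im2['frame'][110:230,310:430],(400,400))
cv2.imwrite('pics/fin.png',np.hstack([a,b])[...,::-1]);tip()
E
```

```text
wrist 4114 tilt 0.14 top z 99.7 barrel y [-53.9  73.6] x [-12.4  12.4]
scene 336 tilt 0.39 top z 98.8 barrel y [-55.5  72.9] x [-7.9 12.9]
14.5 tip(uncompressed) in rest [ -0.5 -80.6 250.1] rpy [177.3   0.2  15.3] F rest [ 0.8  0.4 -1. ] w 69.9
```

View pics/fin.png

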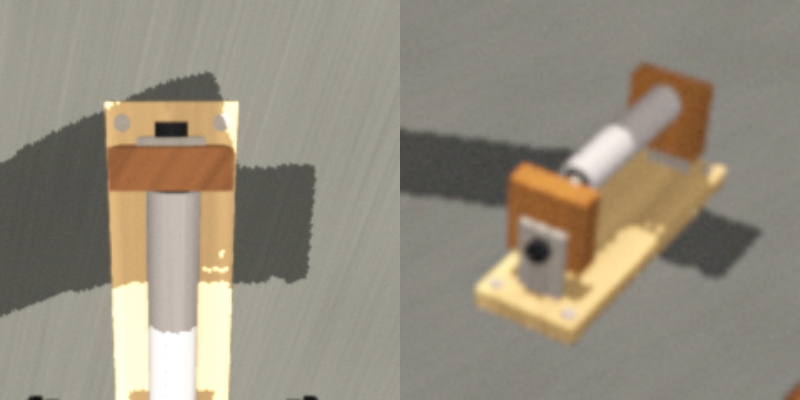

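The roller sits level between the cheeks. The barrel spans y −54 to +74, so its centre is at about 9.5 mm, exactly the home position. The gripper is clear.

```bash
python3 -c "
from bench import env
print(env.hand_in())"
```

```text
the job is handed in; nothing more can be done
None
```

The roller is fitted in the rest, released, and the job is handed in at about 14.5 s of the 54 s allowed. No verdict came back.

**What I did:** I gripped the roller in its cradle and tilted it about 11.5° with the pin end down. The pin first stopped on the face of the −y cheek, so I felt upwards until it dropped into the pocket. I then pushed the spring in about 13 mm, levelled the roller with the stub inside the +y cheek, eased the stub home, opened the fingers and lifted away.

**Last checks:**
- **Seating:** the barrel spans −54 to +74 mm along the rest. That puts its centre at about +9.5 mm, which is fully home. The stub tip is then about 8 mm deep, and the pin is about 2.5 mm compressed. I worked out these last two from the barrel position, since the tips themselves are hidden in the pockets.
- **Level and height:** the tilt is 0.1–0.4° and the axis is about 85–86 mm above the bench.
- **Gripper:** it is clear of the roller, with TCP at 227 mm and about zero wrist force.

**Disagreements and gaps:**
- **Pocket height:** the tool reading when the pin dropped in was about 90 mm, but the cameras gave 88 mm. The roller turned about 2° in the grip, and I corrected for that when levelling.
- **Bystanders:** I did not measure the mug, off-cut, screwdriver or tin again at the end. The arm's path never came near them, and the forces showed no unexpected contact.

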